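Seat the nested wash-pot lids and lift the splash lid alone

ROBOT

A 6-joint arm with a two-finger parallel gripper is mounted at the origin on the work surface. World frame = base frame: x ahead of the robot, y to its left, z up, the work surface at z = 0. Lengths are in m, angles in rad, forces in N, time in s.
With the tool pointing down it reaches from about 0.3 to 0.85 m from the base axis. Payload 4.2 kg.
Tool frame: the origin (TCP) lies on the front face of the gripper's body, between the roots of the fingers; the fingertips stand ahead of it and the grasp point (between the pads) lies 60 mm ahead of it (arm.tip_reach is the z of the fingertips in the tool frame, in m); z points along the fingers, y is the line along which they close (so a half turn about z gives the same grasp; the last joint's range is limited). The gripper opens to 91 mm and grips with 3 to 60 N. Pads are 32 mm wide; open, the fingers measure 118 mm over their backs; the gripper's body (76 mm by 178 mm) begins 60 mm behind the grasp point.
Start: joints at [-1.357, 0.32, 1.565, -0, 1.257, -0.02], TCP at [0.133, -0.559, 0.292] pointing down, gripper open.
Joint ranges: [-3.11, 3.11], [-0.84, 2.01], [0.21, 2.61], [-1.34, 4.49], [0.05, 2.63], [-2.56, 2.56]. Speed limits (rad/s): [2.57, 2.57, 3.14, 3.14, 3.14, 3.14].

INTERFACE

Orientations are given as a 3x3 rotation matrix whose columns are the frame's x, y, z axes.
In Python, from station import observe, vision, ticket, arm gives the robot as it stands.
- The arm moves only by the tool apply_moves, never from a script. Its argument "plan" is a list of rows, each a list of 7 numbers: the opening, from -1 (shut) to 1 (fully open), then the shift along the world's x, y, z as a fraction of full scale, then the turn, a rotation vector about the world's x, y, z as a fraction of full scale. In form: [[gripper, x, y, z, rx, ry, rz], ...]. A call has 1 to 8 rows; each row shifts and turns the commanded pose from where the row before left it; what a row does not reach is not made up. Full scale, the value 1, is 0.1 m for a shift and 120 degrees for a turn. A row lasts 1/10 s, in which the tool goes at most 50 mm and 8.59 degrees, less where a joint would pass 70% of its speed; a pose out of reach is approached as far as the arm can. A call with a number of a shift or a turn outside -1 to 1 is refused whole. A call with a gripper value outside its range is refused whole. The fingers move at their own pace and stop on an object; "force" is the grip in N (left out, the last holds). Time passes only in rows, so rows that do not move let the fingers close. It gives the time, the measured TCP pose, the force, the opening and the grip force at its end, in the units of the state.
- observe(): the state, without advancing time (a new reading comes with each control period).
- vision.snapshot(name): name is "scene" or "top" or "wrist"; returns (picture, depth): 384x512x3 uint8, blue, green, red; 384x512 float32, m along the optical axis (not along the pixel's ray), 0 where there is no reading.
- vision.calibration(name): a dict with "camera_matrix" (3x3 intrinsics, pixels), "R" (3x3) and "t" (3): a world point X has camera coordinates R X + t. Camera axes: x right, y down, z forward; pixel columns grow to the right and rows downward; lengths in m; the calibration is good to about 2 mm. The wrist camera is an equidistant fisheye: a pixel r from the principal point sees the ray r / f radians off the axis. A picture is of the moment at which its call begins: read the wrist's pose just before it. calibration takes no time and is no camera call; for the wrist camera it gives the pose at the moment of the call.
- ticket.job_done(): hands the job in; it is judged then, once.
The state is a dict: "time": time; "qpos": joint angles; "qvel": joint speeds; "joint_efforts": joint torques, N m; "tcp_pos": TCP position; "ee_rot": TCP orientation; "contact_force": force on the tool from outside, world axes, zero at the start; "torque": the same for the moment, N m; "finger_gap": finger opening in m; "grasp_force": force on a finger pad.
Only numpy, scipy, OpenCV 4.12 (cv2) and the standard library are available. Lean on these libraries where they do the work, as an engineer would, in place of code of your own. Each camera call takes 0.05 s, during which the arm holds its last target. There are 200 camera calls.

TASK

The phone-parts wash pot stands open and its two lids wait nested on the white drip tray: the steel splash lid rests on the basket lid, whose square black knob stands up through the splash lid's neck. Carry the nested pair by that black knob and lower it gently onto the pot, turned so that the knob's square socket slips over the basket's square brass spindle, until the basket lid is fully down, and only then let go of the knob. Then lift the splash lid off alone by its neck without disturbing the basket lid, and finish still holding it: level, higher than the pot and wholly clear to one side so that cleaner can be poured in, with everything else on the board left where it is.

Things in the scene. Friction and masses are not known exactly. Their poses are not given: they have to be found in the camera images.
- knob (a point): Centre of the free grip of the basket lid's black knob, a 26 mm square upright block: with the lids nested its flats are free from 17 mm below this point (top of the splash lid's neck) to 17 mm above it (knob top). z up, x and y square to the flats. Below, inside the neck, follow a 38 mm round part and a 52 mm hub whose top, 43 mm below this point, carries the splash lid. Loose, about 160 g.
- socket (a point): Middle of the underside of the same basket lid, 59 mm below knob: mouth of the square socket, 14 mm wide and 24 mm deep, that goes up into the hub on the knob's axis, its sides parallel to the knob's flats (axes as knob). The lid's disc here is perforated steel, 104 mm across, 4 mm thick.
- neck (a point): Centre of the splash lid's round aluminium neck: an upright tube 54 mm outside, 42 mm inside, 26 mm high. Round its foot is a steel disc 132 mm across, 3 mm thick, underside 13 mm below this point, with a skirt at the edge (127 mm inside) hanging 8 mm lower. Loose, about 140 g; slips freely up off the knob. z up. 30 mm below knob when nested on the tray or carried, 28 mm when seated on the pot.
- spindle_top (a point): Centre of the top of the basket's square brass spindle: 12 mm square, the last 6 mm tapered to 7 mm, rising 22 mm above the basket's rim, on which the basket lid's disc comes to rest. x, y square to its flats, z up; any quarter turn fits. It turns with the basket against light friction (0.03 N m) and stays put. With the basket lid fully down knob is 37 mm above this point.
- pot_rim (a point): Centre of the mouth of the round steel wash pot at rim height, 80 mm above the board; 120 mm across outside, 114 mm inside, fixed by its rubber foot. Basket and spindle share its axis: the spindle top is 4 mm above the rim, the basket's rim (100 mm across) 18 mm below it. When the lids are on, the splash lid's disc rests on this rim.
- drip_tray: White square drip tray, 150 mm wide, floor 3 mm thick, edge 9 mm high, fixed to the board; origin at its centre on the board. The nested lids start on its floor near the middle.
- organiser: Grey parts organiser, fixed, 216 mm wide, 130 mm deep, 190 mm high, with little drawers on the side of its own -x; origin under its centre.
- drawer_front (a point): Centre of the front of the organiser's one half-open drawer (68 mm wide, 44 mm high). Leave it as it is.
- spudger: Red plastic spudger, 150 mm long along its x, 11 mm wide, 7 mm high; origin under its middle. Leave alone.
- tweezers: Stainless tweezers, 127 mm long along their x, 18 mm wide, 8 mm high; origin under the middle. Leave alone.
- suction_cup: Blue hard silicone suction cup, 42 mm across, 37 mm high with its ring; origin under its centre. Leave alone.
- phone_back: Cracked black phone back panel, 72 mm by 150 mm (its x and y), 4 mm thick, lying flat; origin under its centre. Leave alone.
- precision_driver: Small aluminium screwdriver, 117 mm long along its x, 13 mm thick; origin on the board near its middle. Leave alone.
- cleaner_bottle: Capped white bottle of cleaner, 60 mm across, 125 mm high; origin under its centre. Leave alone.
Things that resemble listed ones, but are neither listed nor needed, are in the scene too. Leave any blue or green look-alike of the part that bears knob alone.

How it is judged:
By the outcome, as a careful person would: the job done as asked, in the order asked, and still so for the second after the job is handed in, while the arm keeps its last pose, push and grip.
It also fails if it takes over 58 s, if anything falls off the work surface, if the arm or the gripper's body presses on something with over 40 N, if the wrist force passes 120 N, or if a joint passes its speed limit or range.

## Working session

There is one attempt and no reset: what is moved stays moved. The work goes in short steps, Python scripts to look and compute and a tool call to move; the robot and the scene stay as the last step left them, time stands still between calls to the robot, and variables do not carry over. Pictures are saved under pics/ and viewed, at most 10 in all, crops included, and the job is handed in when it is done.

Besides the shell and the picture viewer there is one more tool, called after "Call:" by a JSON object that holds its "method" and its "body". apply_moves: Moves the arm, as the interface text tells. Shift numbers are shares of 0.1 m and turn numbers shares of 120 degrees, none past 1 either way. Its arguments: {"type":"object","properties":{"plan":{"type":"array","items":{"type":"array","items":{"type":"number"}}},"force":{"type":"number"}},"required":["plan"]}

```bash
ls; mkdir -p pics; python3 - <<'E'
from station import observe, vision, arm
import cv2,numpy as np
s=observe(); print(s['time'],s['tcp_pos'],arm.tip_reach)
for n in("scene","top"):
    p,d=vision.snapshot(n); cv2.imwrite(f'pics/{n}0.png',p); np.savez(f'{n}0.npz',p=p,d=d)
    c=vision.calibration(n); print(n,c)
E
```

```text
pics
0.0 [ 0.13312182 -0.5590123   0.29142457] 0.0783
scene {'camera_matrix': array([[432.73498188,   0.        , 254.30025193],
       [  0.        , 432.73498188, 201.90491736],
       [  0.        ,   0.        ,   1.        ]]), 'R': array([[-5.89871644e-01,  8.07496618e-01, -8.09485839e-04],
       [ 4.42885791e-01,  3.22686972e-01, -8.36495842e-01],
       [-6.75206353e-01, -4.93783688e-01, -5.47972673e-01]]), 't': array([ 0.30257872, -0.18964335,  1.70676127])}
top {'camera_matrix': array([[494.61647313,   0.        , 258.85310469],
       [  0.        , 494.61647313, 192.29073358],
       [  0.        ,   0.        ,   1.        ]]), 'R': array([[ 0.01108946, -0.99993213, -0.00357192],
       [-0.98712106, -0.01037713, -0.15963813],
       [ 0.15959022,  0.00529622, -0.98716914]]), 't': array([0.04715089, 0.58103287, 1.48356606])}
```

View pics/scene0.png

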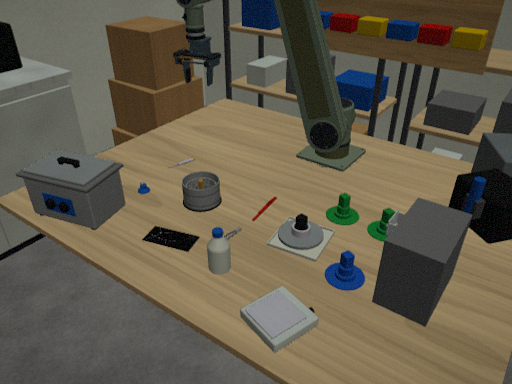

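View pics/top0.png

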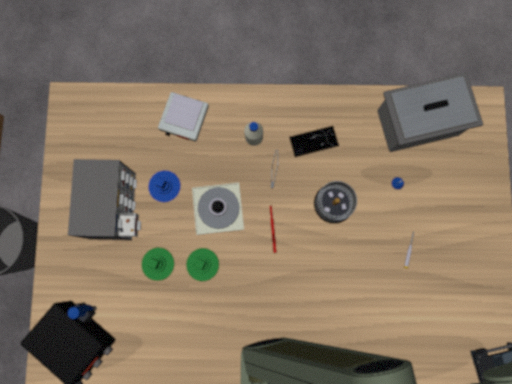

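The scene view shows the pot at about (201,190) with its brass spindle and the nested lids on the white tray at (301,230). In the top view the pot is at (335,202) and the lids at (218,208), with the green and blue look-alikes around them. Next I'll get rough positions.

```bash
cat > h.py <<'E'
import numpy as np, cv2
from station import observe, vision, arm
def ray(c,u,v,fish=False):
    K=c['camera_matrix'];x=(u-K[0,2])/K[0,0];y=(v-K[1,2])/K[1,1]
    if fish:
        r=np.hypot(x,y);k=np.sin(r)/r if r>1e-9 else 1.;d=np.array([x*k,y*k,np.cos(r)])
    else: d=np.array([x,y,1.])
    R=np.array(c['R']);return -R.T@np.array(c['t']),R.T@(d/np.linalg.norm(d))
def onz(c,u,v,z,fish=False):
    o,d=ray(c,u,v,fish);return o+d*(z-o[2])/d[2]
def meet(a,b):
    A=np.zeros((3,3));y=np.zeros(3)
    for o,d in(a,b):
        P=np.eye(3)-np.outer(d,d);A+=P;y+=P@o
    return np.linalg.solve(A,y)
E
python3 - <<'E'
from h import *
c=vision.calibration('top');cs=vision.calibration('scene')
print('knob',onz(c,218,207,.1),'pot',onz(c,335,202,.08),'spindle',onz(c,335,201,.084))
print('pair',meet(ray(c,218,207),ray(cs,301,218)),meet(ray(c,335,201),ray(cs,201,181)))
print('bottle',onz(c,254,128,.12),'org edge',onz(c,137,190,.1),'suction',onz(c,398,183,.03),'cooker',onz(c,385,120,.1))
w=vision.calibration('wrist');R=w['R'];s=observe();print(w['camera_matrix'],'cam in tool',s['ee_rot'].T@(-R.T@w['t']-s['tcp_pos']),(R@s['ee_rot']).round(3),s['ee_rot'].round(3))
E
```

```text
knob [0.5263326  0.17403854 0.1       ] pot [ 0.54788083 -0.17662707  0.08      ] spindle [ 0.5503454 -0.1760671  0.084    ]
pair [0.53058983 0.17672923 0.06795115] [ 0.55273862 -0.17887458  0.07623922]
bottle [0.76433685 0.06979778 0.12      ] org edge [0.5749906  0.41751945 0.1       ] suction [ 0.61728397 -0.38231063  0.03      ] cooker [ 0.79958563 -0.32965273  0.1       ]
[[297.31863964   0.         256.92083801]
 [  0.         297.31863964 190.39136294]
 [  0.           0.           1.        ]] cam in tool [ 0.08473047  0.00090932 -0.09265869] [[-0.001  1.    -0.   ]
 [-0.955 -0.001 -0.296]
 [-0.296 -0.     0.955]] [[ 0.973  0.232 -0.   ]
 [ 0.232 -0.973  0.002]
 [ 0.    -0.002 -1.   ]]
```

Call:
{"method": "apply_moves", "body": {"plan": [[1, 0.34, 0.34, 0, 0, 0, 0], [1, 0.34, 0.34, 0, 0, 0, 0], [1, 0.34, 0.34, 0, 0, 0, 0], [1, 0.34, 0.34, 0, 0, 0, 0], [1, 0.34, 0.34, 0, 0, 0, 0], [1, 0.34, 0.34, 0, 0, 0, 0], [1, 0.34, 0.34, 0, 0, 0, 0], [1, 0.34, 0.34, 0, 0, 0, 0]]}}

```text
time: 0.9
tcp_pos: [0.4061, -0.2856, 0.2921]
ee_rot: [[0.973, 0.232, -0.0], [0.232, -0.973, 0.0], [-0.0, -0.0, -1.0]]
contact_force: [0.8, -0.4, 0.9]
finger_gap: 0.0913
grasp_force: 0.0
```

Call:
{"method": "apply_moves", "body": {"plan": [[1, 0.31, 0.32, 0, 0, 0, 0], [1, 0.31, 0.32, 0, 0, 0, 0], [1, 0.31, 0.32, 0, 0, 0, 0], [1, 0, 0, 0, 0, 0, 0], [1, 0, 0, 0, 0, 0, 0]]}}

```text
time: 1.4
tcp_pos: [0.4984, -0.1906, 0.2916]
ee_rot: [[0.972, 0.234, -0.002], [0.234, -0.972, -0.0], [-0.002, -0.0, -1.0]]
contact_force: [0.3, 0.3, -0.2]
finger_gap: 0.0912
grasp_force: 0.0
```

```bash
cat > snap.py <<'E'
import sys,pickle
from h import *
n=sys.argv[1];s=observe();c=vision.calibration('wrist');p,d=vision.snapshot('wrist')
cv2.imwrite(f'pics/{n}.png',p);pickle.dump((s,c,p,d),open(n+'.pkl','wb'))
print(s['time'],s['tcp_pos'],s['qpos'].round(3),s['contact_force'].round(2))
E
python3 snap.py pot1
```

```text
1.4 [ 0.49835743 -0.19061238  0.29164558] [-3.870e-01  2.550e-01  1.658e+00 -1.000e-03  1.230e+00  9.480e-01] [ 0.34  0.29 -0.22]
```

View pics/pot1.png

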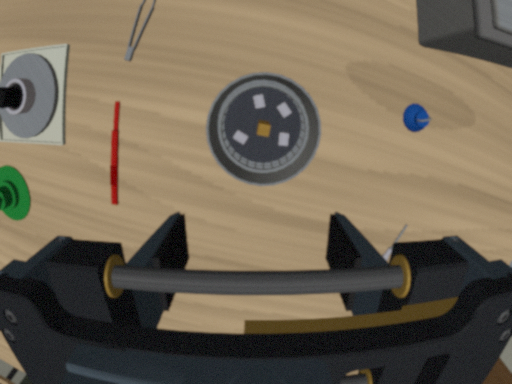

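Call:
{"method": "apply_moves", "body": {"plan": [[1, 0.2, 0.3, 0, 0, 0, 0], [1, 0.2, 0.3, 0, 0, 0, 0], [1, 0, 0, 0, 0, 0, 0], [1, 0, 0, 0, 0, 0, 0]]}}

```text
time: 1.85
tcp_pos: [0.5375, -0.1322, 0.2921]
ee_rot: [[0.973, 0.231, -0.001], [0.231, -0.973, -0.001], [-0.001, 0.0, -1.0]]
contact_force: [0.9, 0.2, -0.0]
finger_gap: 0.0914
grasp_force: 0.0
```

```bash
python3 snap.py pot2
```

```text
1.85 [ 0.53750234 -0.13220649  0.29210092] [-2.620e-01  2.860e-01  1.613e+00 -1.000e-03  1.243e+00  1.076e+00] [ 0.92  0.22 -0.02]
```

The wrist view shows the pot centred at about (263,128), with the brass spindle as an orange square at (264,130). It's small, so I'll measure it by mask.

```bash
cat > spin.py <<'E'
import sys,pickle
from h import *
def brass(n,near=None):
    s,c,p,d=pickle.load(open(n+'.pkl','rb'));h=cv2.cvtColor(p,cv2.COLOR_BGR2HSV)
    m=cv2.inRange(h,(8,130,80),(28,255,255))
    k,l,st,ce=cv2.connectedComponentsWithStats(m)
    out=[]
    for i in range(1,k):
        w=onz(c,*ce[i],.084,True)
        if st[i,4]>25 and np.hypot(w[0]-.55,w[1]+.177)<.03: out.append((st[i,4],ce[i],l==i))
    a,e,mm=max(out,key=lambda t:t[0])
    con=cv2.findContours(mm.astype(np.uint8),cv2.RETR_EXTERNAL,cv2.CHAIN_APPROX_NONE)[0][0][:,0]
    W=np.array([onz(c,*q,.084,True)[:2] for q in con]);r=cv2.minAreaRect((W*1000).astype(np.float32))
    return c,e,a,r,d[int(e[1]),int(e[0])]
if __name__=='__main__':
    R=[]
    for n in sys.argv[1:]:
        c,e,a,r,dd=brass(n);R.append(ray(c,*e,True));print(n,e,a,r,dd)
    if len(R)>1: print(meet(R[0],R[1]),[onz(brass(n)[0],*brass(n)[1],.082,True) for n in sys.argv[1:]])
E
python3 spin.py pot1 pot2
```

```text
pot1 [263.16993464 128.2745098 ] 153 ((555.145751953125, -184.30218505859375), (12.251788139343262, 13.348260879516602), 89.63700866699219) 0.29411715
pot2 [303.53658537 173.52845528] 246 ((558.8666381835938, -177.92141723632812), (26.777503967285156, 14.503925323486328), 54.63518142700195) 0.3141251
[ 0.55226492 -0.1854405   0.0527383 ] [array([ 0.55500133, -0.18435614,  0.082     ]), array([ 0.55806432, -0.17896486,  0.082     ])]
```

Call:
{"method": "apply_moves", "body": {"plan": [[1, -0.2, -0.35, -0.2, 0, 0, 0], [1, -0.2, -0.35, -0.3, 0, 0, 0], [1, 0, 0, -0.3, 0, 0, 0], [1, 0, 0, 0, 0, 0, 0], [1, 0, 0, 0, 0, 0, 0]]}}

```text
time: 2.4
tcp_pos: [0.4979, -0.2021, 0.2129]
ee_rot: [[0.973, 0.23, -0.0], [0.23, -0.973, -0.0], [-0.0, 0.0, -1.0]]
contact_force: [0.9, -0.4, 0.4]
finger_gap: 0.0909
grasp_force: 0.0
```

```bash
python3 snap.py pot3
```

```text
2.4 [ 0.49790844 -0.20208647  0.21293124] [-0.407  0.325  1.771 -0.     1.046  0.932] [ 0.86 -0.37  0.4 ]
```

Call:
{"method": "apply_moves", "body": {"plan": [[1, -0.2, 0.4, 0, 0, 0, 0], [1, 0, 0, 0, 0, 0, 0], [1, 0, 0, 0, 0, 0, 0]]}}

```text
time: 2.75
tcp_pos: [0.4792, -0.1607, 0.2143]
ee_rot: [[0.972, 0.234, 0.004], [0.234, -0.972, -0.002], [0.003, 0.002, -1.0]]
contact_force: [0.4, -0.5, -0.1]
finger_gap: 0.0911
grasp_force: 0.0
```

```bash
python3 snap.py pot4;python3 spin.py pot3 pot4; python3 - <<'E'
import cv2,numpy as np
cv2.imwrite('pics/pots.png',np.hstack([cv2.imread(f'pics/{n}.png')[:,60:460] for n in('pot3','pot4')]))
E
```

```text
2.75 [ 0.47917204 -0.16070585  0.2143153 ] [-0.346  0.275  1.841 -0.     1.021  0.989] [ 0.36 -0.51 -0.14]
pot3 [251.23448276 133.51034483] 290 ((556.1083984375, -184.942626953125), (15.240180015563965, 11.012624740600586), 1.7642258405685425) 0.21750046
pot4 [303.87679083 124.13753582] 349 ((553.7506713867188, -180.14984130859375), (11.644011497497559, 18.599912643432617), 0.7316614985466003) 0.22097532
[ 0.55292991 -0.18510947  0.05696893] [array([ 0.55564764, -0.18497656,  0.082     ]), array([ 0.55384443, -0.1807311 ,  0.082     ])]
```

View pics/pots.png

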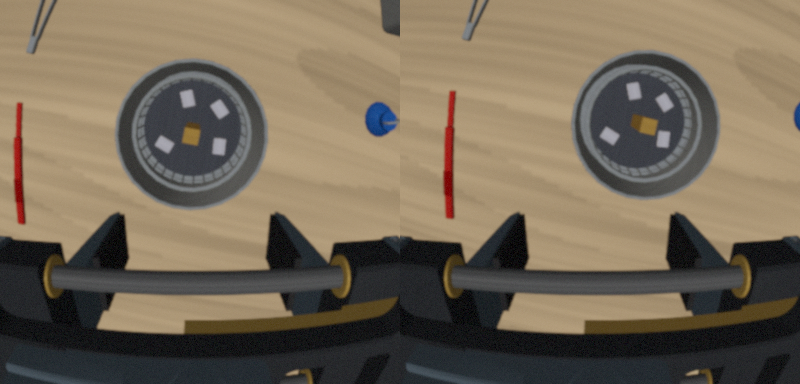

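The crops show the pot at about (191,133) and (645,125). In each, the brass has a bright top square plus a darker side face, which skews the centroid. I'll separate the top by brightness and fit the rim circle too.

```bash
cat > rim.py <<'E'
import pickle,sys
from h import *
# spindle top by brightness, rim by radial edge search on the outer edge (wood -> steel)
for n in sys.argv[1:]:
    s,c,p,d=pickle.load(open(n+'.pkl','rb'));h=cv2.cvtColor(p,cv2.COLOR_BGR2HSV)
    m=cv2.inRange(h,(8,130,80),(28,255,255));m[200:]=0
    m[:60]=0
    v=h[...,2][m>0];print(n,np.percentile(v,[5,25,50,75,95]))
    t,_=cv2.threshold(v,0,255,cv2.THRESH_OTSU)
    b=(m>0)&(h[...,2]>t);k,l,st,ce=cv2.connectedComponentsWithStats(b.astype(np.uint8));i=1+st[1:,4].argmax()
    con=cv2.findContours((l==i).astype(np.uint8),0,1)[0][0]
    W=np.array([onz(c,*q[0],.082,True)[:2]*1000 for q in con]);r=cv2.minAreaRect(W.astype(np.float32))
    print(' top px',ce[i],st[i,4],'rect',np.round(r[0],1),np.round(r[1],1),round(r[2],1))
    # metric orthophoto of the rim plane
    G=np.mgrid[0:400,0:400];X=.455+G[0]*.0005;Y=-.28+G[1]*.0005
    q=np.stack([X,Y,np.full_like(X,.08)],-1)@np.array(c['R']).T+c['t']
    th=np.arctan2(np.hypot(q[...,0],q[...,1]),q[...,2]);ph=np.arctan2(q[...,1],q[...,0]);K=c['camera_matrix']
    o=cv2.remap(p,(K[0,2]+K[0,0]*th*np.cos(ph)).astype(np.float32),(K[1,2]+K[1,1]*th*np.sin(ph)).astype(np.float32),cv2.INTER_CUBIC)
    cv2.imwrite(f'pics/o_{n}.png',o)
E
python3 rim.py pot1 pot3 pot4;python3 -c "
import cv2,numpy as np
cv2.imwrite('pics/oo.png',np.hstack([cv2.imread(f'pics/o_{n}.png') for n in('pot3','pot4')]))"
```

```text
pot1 [ 91.6 120.  136.  143.  148.6]
 top px [263.32786885 129.41803279] 122 rect [ 553.8 -185. ] [11.3 11.2] 13.5
pot3 [ 84. 126. 146. 150. 153.]
 top px [250.84955752 135.67256637] 226 rect [ 554. -185.] [11.7 11.1] 1.8
pot4 [ 95.  101.  142.5 148.  163. ]
 top px [307.89140271 125.68325792] 221 rect [ 553.5 -184. ] [11.5 11.5] 2.5
```

View pics/oo.png

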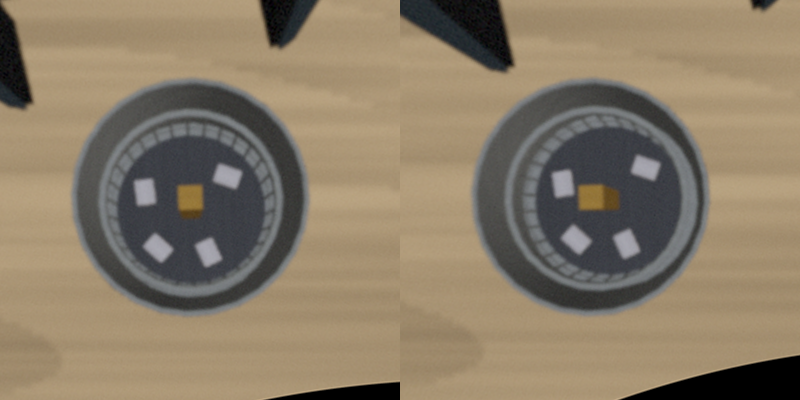

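The orthophoto puts the rim centre at (190,197) and (190,197) in the two views, radius 118 px = 59 mm. So the rim plane at 80 mm holds, the axis is at about (0.5537,-0.1848), and the spindle's flats lie about 2° off the world axes. Now the lids.

Call:
{"method": "apply_moves", "body": {"plan": [[1, 0, 0.44, 0.1, 0, 0, 0], [1, 0, 0.44, 0.1, 0, 0, 0], [1, 0, 0.44, 0.1, 0, 0, 0], [1, 0, 0.44, 0, 0, 0, 0], [1, 0, 0.44, 0, 0, 0, 0], [1, 0, 0.44, 0, 0, 0, 0], [1, 0, 0.44, 0, 0, 0, 0], [1, 0, 0, 0, 0, 0, 0]]}}

```text
time: 3.6
tcp_pos: [0.4796, 0.1511, 0.2433]
ee_rot: [[0.972, 0.237, 0.003], [0.237, -0.972, 0.002], [0.004, -0.002, -1.0]]
contact_force: [1.1, -0.9, 0.0]
finger_gap: 0.0914
grasp_force: 0.0
```

Call:
{"method": "apply_moves", "body": {"plan": [[1, 0, 0, 0, 0, 0, 0]]}}

```text
time: 3.7
tcp_pos: [0.4791, 0.1474, 0.2429]
ee_rot: [[0.972, 0.234, 0.001], [0.234, -0.972, -0.0], [0.001, 0.001, -1.0]]
contact_force: [-0.0, -0.5, -0.2]
finger_gap: 0.0911
grasp_force: 0.0
```

```bash
python3 snap.py k1
```

```text
3.7 [0.4791003  0.14737766 0.24291952] [ 2.760e-01  2.430e-01  1.807e+00 -1.000e-03  1.091e+00  1.611e+00] [-0.04 -0.48 -0.25]
```

Call:
{"method": "apply_moves", "body": {"plan": [[1, -0.2, 0.4, 0, 0, 0, 0], [1, 0, 0, 0, 0, 0, 0], [1, 0, 0, 0, 0, 0, 0]]}}

```text
time: 4.05
tcp_pos: [0.4586, 0.1858, 0.2427]
ee_rot: [[0.973, 0.231, 0.001], [0.231, -0.973, -0.001], [0.001, 0.001, -1.0]]
contact_force: [0.7, -1.3, 0.8]
finger_gap: 0.0917
grasp_force: 0.0
```

```bash
python3 snap.py k2; python3 - <<'E'
from h import *
import pickle
O=[]
for n in('k1','k2'):
    s,c,p,d=pickle.load(open(n+'.pkl','rb'))
    G=np.mgrid[0:400,0:400];X=.43+G[0]*.0005;Y=.075+G[1]*.0005
    q=np.stack([X,Y,np.full_like(X,.079)],-1)@np.array(c['R']).T+c['t']
    th=np.arctan2(np.hypot(q[...,0],q[...,1]),q[...,2]);ph=np.arctan2(q[...,1],q[...,0]);K=c['camera_matrix']
    O.append(cv2.remap(p,(K[0,2]+K[0,0]*th*np.cos(ph)).astype(np.float32),(K[1,2]+K[1,1]*th*np.sin(ph)).astype(np.float32),cv2.INTER_CUBIC))
cv2.imwrite('pics/ok.png',np.clip(np.hstack(O).astype(float)*1.3,0,255).astype(np.uint8))
E
```

```text
4.05 [0.45863372 0.1858205  0.24266607] [ 3.620e-01  2.340e-01  1.820e+00 -1.000e-03  1.087e+00  1.700e+00] [ 0.65 -1.27  0.79]
```

View pics/ok.png

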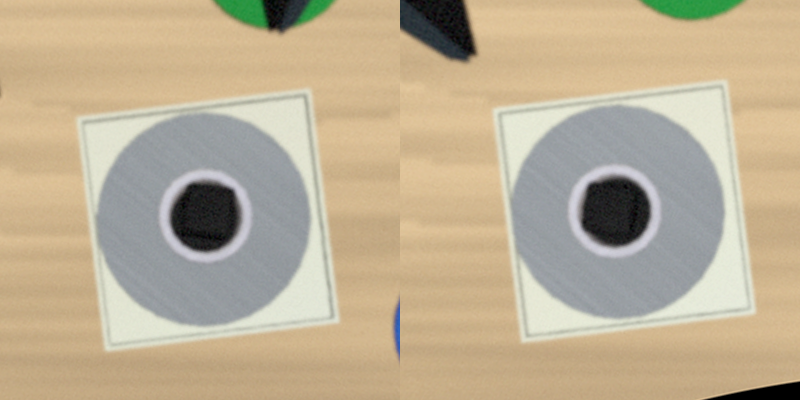

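In the orthophoto at knob-top height the neck ring is at (205,215) on the left and (615,211) on the right. The black knob is inside it, turned by some degrees. I'll stretch the darks to see the knob's top face and fit the neck ring in both views.

```bash
python3 - <<'E'
from h import *
import pickle
def ortho(n,x0,y0,sc,N,z):
    s,c,p,d=pickle.load(open(n+'.pkl','rb'))
    G=np.mgrid[0:N,0:N];X=x0+G[0]*sc;Y=y0+G[1]*sc
    q=np.stack([X,Y,np.full_like(X,z)],-1)@np.array(c['R']).T+c['t']
    th=np.arctan2(np.hypot(q[...,0],q[...,1]),q[...,2]);ph=np.arctan2(q[...,1],q[...,0]);K=c['camera_matrix']
    return cv2.remap(p,(K[0,2]+K[0,0]*th*np.cos(ph)).astype(np.float32),(K[1,2]+K[1,1]*th*np.sin(ph)).astype(np.float32),cv2.INTER_CUBIC)
O=[];R=[]
for n in('k1','k2'):
    s,c,p,d=pickle.load(open(n+'.pkl','rb'))
    o=ortho(n,.500,.145,.00015,400,.079);O.append(np.clip((o.astype(float)-5)*5,0,255).astype(np.uint8))
    # neck ring outer edge at z=.045
    o=ortho(n,.49,.13,.0002,450,.045);h=cv2.cvtColor(o,cv2.COLOR_BGR2HSV)
    g=cv2.GaussianBlur(o,(5,5),0);m=((g.min(2)>np.percentile(g.min(2),50)+12)).astype(np.uint8)
    k,l,st,ce=cv2.connectedComponentsWithStats(m)
    for i in range(1,k):
        if 2000<st[i,4]<40000:
            con=max(cv2.findContours((l==i).astype(np.uint8),0,1)[0],key=len);e=cv2.fitEllipse(con)
            print(n,st[i,4],'centre',.49+e[0][1]*.0002,.13+e[0][0]*.0002,'dia mm',np.array(e[1])*.2)
cv2.imwrite('pics/kn.png',np.hstack(O))
E
```

```text
k1 20328 centre 0.5343725769042968 0.17905820922851562 dia mm [53.05778809 53.39091187]
k2 20917 centre 0.5344342071533204 0.17905700378417969 dia mm [53.24284668 53.59796753]
```

View pics/kn.png

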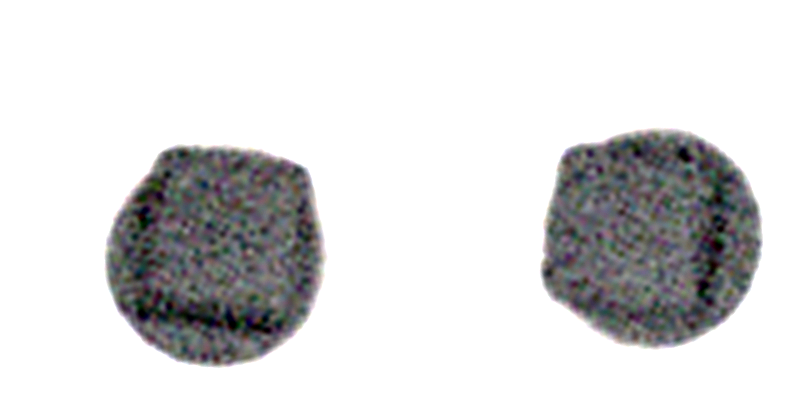

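The knob's top face is at about (233,235) on the left and (632,230) on the right, its edges sloping 6–7°. That gives a knob yaw of about -6.5° and a centre of about (0.5345,0.1793). The neck ring agrees between views at z = 45 mm with a 53 mm diameter, against the stated 54 mm. So I move above the knob, turning -20°.

Call:
{"method": "apply_moves", "body": {"plan": [[1, 0.25, -0.02, -0.1, 0, 0, -0.055], [1, 0.25, -0.02, -0.1, 0, 0, -0.055], [1, 0.26, -0.03, -0.1, 0, 0, -0.055], [1, 0, 0, 0, 0, 0, 0], [1, 0, 0, 0, 0, 0, 0], [1, 0, 0, 0, 0, 0, 0]]}}

```text
time: 4.7
tcp_pos: [0.534, 0.1789, 0.2126]
ee_rot: [[0.994, -0.112, -0.0], [-0.112, -0.994, -0.0], [-0.0, 0.0, -1.0]]
contact_force: [-0.1, 0.1, 0.1]
finger_gap: 0.0913
grasp_force: 0.0
```

Call:
{"method": "apply_moves", "body": {"plan": [[1, 0.005, 0.004, -0.3, 0, 0, 0], [1, 0, 0, -0.3, 0, 0, 0], [1, 0, 0, -0.2, 0, 0, 0], [1, 0, 0, -0.05, 0, 0, 0], [1, 0, 0, 0, 0, 0, 0], [1, 0, 0, 0, 0, 0, 0]]}}

```text
time: 5.3
tcp_pos: [0.5354, 0.1804, 0.1288]
ee_rot: [[0.994, -0.111, 0.002], [-0.111, -0.994, 0.001], [0.002, -0.001, -1.0]]
contact_force: [0.1, 0.4, 1.0]
finger_gap: 0.0911
grasp_force: 0.0
```

Call:
{"method": "apply_moves", "body": {"plan": [[-1, 0, 0, 0, 0, 0, 0], [-1, 0, 0, 0, 0, 0, 0], [-1, 0, 0, 0, 0, 0, 0], [-1, 0, 0, 0, 0, 0, 0], [-1, 0, 0, 0, 0, 0, 0], [-1, 0, 0, 0, 0, 0, 0], [-1, 0, 0, 0, 0, 0, 0], [-1, 0, 0, 0, 0, 0, 0]], "force": 25}}

```text
time: 6.1
tcp_pos: [0.5348, 0.1802, 0.1274]
ee_rot: [[0.994, -0.112, -0.0], [-0.112, -0.994, -0.0], [-0.0, 0.0, -1.0]]
contact_force: [-0.2, -0.3, 0.6]
finger_gap: 0.0296
grasp_force: 0.0
```

Call:
{"method": "apply_moves", "body": {"plan": [[-1, 0, 0, 0, 0, 0, 0], [-1, 0, 0, 0, 0, 0, 0], [-1, 0, 0, 0, 0, 0, 0], [-1, 0, 0, 0, 0, 0, 0]]}}

```text
time: 6.5
tcp_pos: [0.5348, 0.1801, 0.1274]
ee_rot: [[0.994, -0.111, -0.0], [-0.111, -0.994, -0.0], [-0.0, 0.0, -1.0]]
contact_force: [-0.2, -0.2, 0.4]
finger_gap: 0.0261
grasp_force: 25.0
```

Call:
{"method": "apply_moves", "body": {"plan": [[-1, 0, 0, 0.1, 0, 0, 0], [-1, 0, 0, 0.2, 0, 0, 0], [-1, 0, 0, 0.3, 0, 0, 0], [-1, 0, 0, 0.4, 0, 0, 0], [-1, 0, 0, 0.3, 0, 0, 0], [-1, 0, 0, 0.2, 0, 0, 0], [-1, 0, 0, 0, 0, 0, 0], [-1, 0, 0, 0, 0, 0, 0]]}}

```text
time: 7.3
tcp_pos: [0.5343, 0.1801, 0.277]
ee_rot: [[0.994, -0.112, -0.001], [-0.112, -0.994, -0.0], [-0.001, 0.0, -1.0]]
contact_force: [-0.4, -0.3, -2.3]
finger_gap: 0.0262
grasp_force: 25.0
```

```bash
python3 - <<'E'
from h import *
s=observe();print(s['time'],s['tcp_pos'],s['contact_force'],s['torque'],s['finger_gap'],s['grasp_force'])
a=vision.snapshot('scene')[0];b=vision.snapshot('wrist')[0]
cv2.imwrite('pics/lift.png',np.hstack([cv2.resize(a[120:300,200:400],(400,360)),cv2.resize(b,(400,300))[0:360] if 0 else cv2.copyMakeBorder(cv2.resize(b,(400,300)),0,60,0,0,0)]))
E
```

```text
7.3 [0.53430419 0.18008423 0.27704722] [-0.43286842 -0.32912556 -2.27311609] [ 0.0092598  -0.01741936  0.02322291] 0.026245610475147067 24.99878704547882
```

View pics/lift.png

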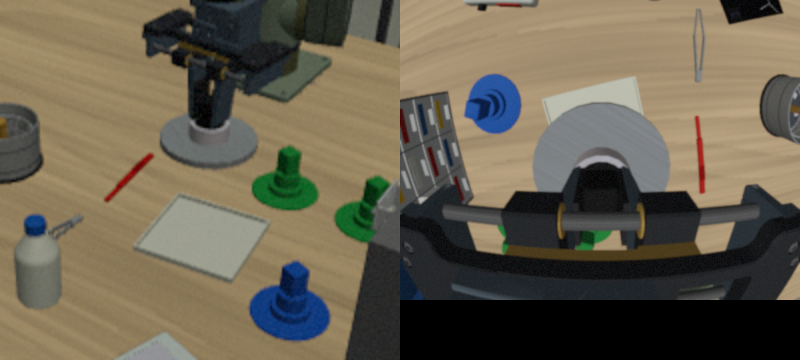

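Both lids are up: the scene crop shows the tray empty and the splash lid level under the gripper at (210,140). The weight reading is about 3 N, as expected for both. Now I carry them to the pot, turning +8.6°.

Call:
{"method": "apply_moves", "body": {"plan": [[-1, 0.02, -0.2, 0, 0, 0, 0.009], [-1, 0.02, -0.35, 0, 0, 0, 0.009], [-1, 0.02, -0.45, 0, 0, 0, 0.009], [-1, 0.03, -0.45, 0, 0, 0, 0.009], [-1, 0.03, -0.45, 0, 0, 0, 0.009], [-1, 0.03, -0.45, 0, 0, 0, 0.009], [-1, 0.02, -0.45, 0, 0, 0, 0.009], [-1, 0.02, -0.4, 0, 0, 0, 0.009]]}}

```text
time: 8.2
tcp_pos: [0.5531, -0.1418, 0.2756]
ee_rot: [[0.999, 0.039, -0.003], [0.039, -0.999, 0.001], [-0.003, -0.001, -1.0]]
contact_force: [1.6, 0.1, -2.0]
finger_gap: 0.026
grasp_force: 25.0
```

Call:
{"method": "apply_moves", "body": {"plan": [[-1, 0, -0.3, 0, 0, 0, 0], [-1, 0, -0.15, 0, 0, 0, 0], [-1, 0, 0, 0, 0, 0, 0], [-1, 0, 0, 0, 0, 0, 0], [-1, 0, 0, 0, 0, 0, 0]]}}

```text
time: 8.7
tcp_pos: [0.5538, -0.1833, 0.2771]
ee_rot: [[0.999, 0.04, -0.001], [0.04, -0.999, 0.001], [-0.001, -0.001, -1.0]]
contact_force: [-0.5, 0.5, -3.7]
finger_gap: 0.0262
grasp_force: 25.0
```

```bash
python3 - <<'E'
from h import *
s=observe();R=s['ee_rot'];print(s['time'],s['tcp_pos'],np.degrees(np.arctan2(R[1,0],R[0,0])),s['contact_force'],s['finger_gap'],s['qpos'])
E
```

```text
8.7 [ 0.55375556 -0.18328948  0.27705016] 2.3185000582659434 [-0.45389568  0.46356596 -3.72597723] 0.026242906268727075 [-3.39633600e-01  3.42829161e-01  1.56908028e+00  6.57968234e-04
  1.23082582e+00  1.19047792e+00]
```

Call:
{"method": "apply_moves", "body": {"plan": [[-1, 0, -0.015, -0.2, 0, 0, 0], [-1, 0, 0, -0.2, 0, 0, 0], [-1, 0, 0, -0.15, 0, 0, 0], [-1, 0, 0, -0.07, 0, 0, 0], [-1, 0, 0, -0.04, 0, 0, 0], [-1, 0, 0, -0.03, 0, 0, 0], [-1, 0, 0, -0.03, 0, 0, 0], [-1, 0, 0, 0, 0, 0, 0]]}}

```text
time: 9.5
tcp_pos: [0.5539, -0.1862, 0.2056]
ee_rot: [[0.999, 0.039, 0.0], [0.039, -0.999, -0.0], [0.0, 0.0, -1.0]]
contact_force: [0.4, 0.1, -1.7]
finger_gap: 0.0258
grasp_force: 25.0
```

Call:
{"method": "apply_moves", "body": {"plan": [[-1, 0, 0, -0.02, 0, 0, 0], [-1, 0, 0, -0.02, 0, 0, 0], [-1, 0, 0, -0.02, 0, 0, 0], [-1, 0, 0, 0, 0, 0, 0]]}}

```text
time: 9.9
tcp_pos: [0.5538, -0.1857, 0.1992]
ee_rot: [[0.999, 0.039, -0.0], [0.039, -0.999, 0.001], [-0.0, -0.001, -1.0]]
contact_force: [0.4, 3.7, -1.6]
finger_gap: 0.0262
grasp_force: 25.0
```

Call:
{"method": "apply_moves", "body": {"plan": [[-1, 0, 0.008, 0, 0, 0, 0], [-1, 0, 0, -0.02, 0, 0, 0], [-1, 0, 0, -0.02, 0, 0, 0], [-1, 0, 0, -0.02, 0, 0, 0], [-1, 0, 0, 0, 0, 0, 0]]}}

```text
time: 10.4
tcp_pos: [0.5536, -0.1854, 0.1929]
ee_rot: [[0.999, 0.039, -0.001], [0.039, -0.999, 0.0], [-0.001, -0.0, -1.0]]
contact_force: [0.2, 2.2, -4.1]
finger_gap: 0.0259
grasp_force: 25.0
```

Call:
{"method": "apply_moves", "body": {"plan": [[-1, 0, 0.006, -0.015, 0, 0, 0], [-1, 0, 0, -0.015, 0, 0, 0], [-1, 0, 0, -0.01, 0, 0, 0], [-1, 0, 0, 0, 0, 0, 0]]}}

```text
time: 10.8
tcp_pos: [0.5538, -0.1852, 0.1892]
ee_rot: [[0.999, 0.039, -0.0], [0.039, -0.999, -0.001], [-0.0, 0.001, -1.0]]
contact_force: [0.3, 0.6, -3.6]
finger_gap: 0.0258
grasp_force: 25.0
```

Call:
{"method": "apply_moves", "body": {"plan": [[-1, 0, 0, -0.01, 0, 0, 0], [-1, 0, 0, -0.01, 0, 0, 0], [-1, 0, 0, 0, 0, 0, 0]]}}

```text
time: 11.1
tcp_pos: [0.5539, -0.1851, 0.1875]
ee_rot: [[0.999, 0.039, 0.0], [0.039, -0.999, -0.001], [0.0, 0.001, -1.0]]
contact_force: [0.6, -0.9, -0.9]
finger_gap: 0.0261
grasp_force: 25.0
```

Call:
{"method": "apply_moves", "body": {"plan": [[-1, 0, 0, -0.01, 0, 0, 0], [-1, 0, 0, -0.01, 0, 0, 0], [-1, 0, 0, 0, 0, 0, 0], [-1, 0, 0, 0, 0, 0, 0]]}}

```text
time: 11.5
tcp_pos: [0.554, -0.185, 0.1863]
ee_rot: [[0.999, 0.039, 0.001], [0.039, -0.999, -0.001], [0.001, 0.001, -1.0]]
contact_force: [-2.6, 0.1, 5.6]
finger_gap: 0.026
grasp_force: 25.0
```

The force turned to +5.6 N at TCP z 0.1863, against a predicted 0.1864, so the basket lid is fully down. I release and look.

Call:
{"method": "apply_moves", "body": {"plan": [[1, 0, 0, 0, 0, 0, 0], [1, 0, 0, 0, 0, 0, 0], [1, 0, 0, 0, 0, 0, 0], [1, 0, 0, 0, 0, 0, 0], [1, 0, 0, 0.01, 0, 0, 0], [1, 0, 0, 0, 0, 0, 0], [1, 0, 0, 0, 0, 0, 0], [1, 0, 0, 0, 0, 0, 0]]}}

```text
time: 12.3
tcp_pos: [0.5538, -0.1849, 0.1864]
ee_rot: [[0.999, 0.039, 0.0], [0.039, -0.999, -0.0], [0.0, 0.0, -1.0]]
contact_force: [0.2, 0.7, 0.0]
finger_gap: 0.0869
grasp_force: 0.0
```

Call:
{"method": "apply_moves", "body": {"plan": [[1, 0, 0, 0.4, 0, 0, 0], [1, -0.4, 0, 0.4, 0, 0, 0], [1, -0.2, 0, 0.1, 0, 0, 0], [1, 0, 0, 0, 0, 0, 0], [1, 0, 0, 0, 0, 0, 0], [1, 0, 0, 0, 0, 0, 0]]}}

```text
time: 12.9
tcp_pos: [0.4989, -0.1848, 0.2708]
ee_rot: [[0.999, 0.039, -0.001], [0.039, -0.999, 0.0], [-0.001, -0.001, -1.0]]
contact_force: [0.3, 0.4, 0.7]
finger_gap: 0.0912
grasp_force: 0.0
```

```bash
python3 snap.py s1; python3 - <<'E'
from h import *
import pickle
s,c,p,d=pickle.load(open('s1.pkl','rb'))
def ortho(x0,y0,sc,N,z):
    G=np.mgrid[0:N,0:N];X=x0+G[0]*sc;Y=y0+G[1]*sc
    q=np.stack([X,Y,np.full_like(X,z)],-1)@np.array(c['R']).T+c['t']
    th=np.arctan2(np.hypot(q[...,0],q[...,1]),q[...,2]);ph=np.arctan2(q[...,1],q[...,0]);K=c['camera_matrix']
    return cv2.remap(p,(K[0,2]+K[0,0]*th*np.cos(ph)).astype(np.float32),(K[1,2]+K[1,1]*th*np.sin(ph)).astype(np.float32),cv2.INTER_CUBIC)
o=ortho(.51,-.23,.0002,450,.106)
g=cv2.GaussianBlur(o,(5,5),0).min(2);m=(g>np.percentile(g,50)+12).astype(np.uint8)
k,l,st,ce=cv2.connectedComponentsWithStats(m)
for i in range(1,k):
    if st[i,4]>2000:
        con=max(cv2.findContours((l==i).astype(np.uint8),0,1)[0],key=len);e=cv2.fitEllipse(con);print(st[i,4],.51+e[0][1]*.0002,-.23+e[0][0]*.0002,np.array(e[1])*.2)
a=vision.snapshot('scene')[0]
cv2.imwrite('pics/seat.png',np.hstack([cv2.resize(a[140:230,150:250],(400,360),interpolation=2),cv2.resize(p[0:345],(400,360))[:360]]))
E
```

```text
12.9 [ 0.49891468 -0.18484006  0.27079517] [-0.376  0.268  1.696  0.     1.179  1.155] [0.26 0.4  0.73]
20578 0.5515698303222656 -0.18594431762695313 [52.96638184 53.39614258]
```

View pics/seat.png

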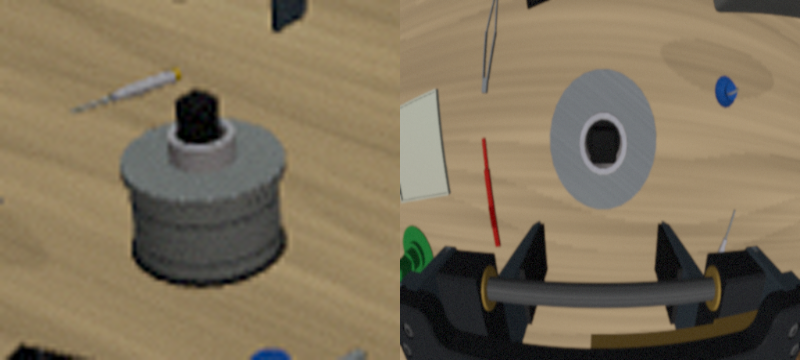

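The scene crop shows the lids seated level on the pot with the knob at (200,115). In the wrist view the neck ring is at (602,143), and its fitted 53 mm at z = 0.106 is the seated height. The neck centre is (0.5516,-0.1859). Next I grip the neck.

Call:
{"method": "apply_moves", "body": {"plan": [[1, 0.25, -0.005, 0, 0, 0, 0], [1, 0.29, -0.005, 0, 0, 0, 0], [1, 0, 0, -0.3, 0, 0, 0], [1, 0, 0, -0.3, 0, 0, 0], [1, 0, 0, -0.25, 0, 0, 0], [1, 0, 0, -0.1, 0, 0, 0], [1, 0, 0, -0.05, 0, 0, 0], [1, 0, 0, 0, 0, 0, 0]]}}

```text
time: 13.8
tcp_pos: [0.5528, -0.186, 0.1716]
ee_rot: [[0.999, 0.039, -0.0], [0.039, -0.999, 0.0], [-0.0, -0.0, -1.0]]
contact_force: [0.4, -0.6, 0.9]
finger_gap: 0.0911
grasp_force: 0.0
```

Call:
{"method": "apply_moves", "body": {"plan": [[1, 0, 0, -0.02, 0, 0, 0], [1, 0, 0, -0.02, 0, 0, 0], [1, 0, 0, 0, 0, 0, 0]]}}

```text
time: 14.1
tcp_pos: [0.5526, -0.1859, 0.1683]
ee_rot: [[0.999, 0.039, 0.001], [0.039, -0.999, -0.0], [0.001, 0.0, -1.0]]
contact_force: [0.1, -0.5, -0.2]
finger_gap: 0.0914
grasp_force: 0.0
```

Call:
{"method": "apply_moves", "body": {"plan": [[-1, 0, 0, -0.02, 0, 0, 0], [-1, 0, 0, 0, 0, 0, 0], [-1, 0, 0, 0, 0, 0, 0], [-1, 0, 0, 0, 0, 0, 0], [-1, 0, 0, 0, 0, 0, 0], [-1, 0, 0, 0, 0, 0, 0], [-1, 0, 0, 0, 0, 0, 0], [-1, 0, 0, 0, 0, 0, 0]], "force": 20}}

```text
time: 14.9
tcp_pos: [0.5525, -0.1859, 0.1658]
ee_rot: [[0.999, 0.039, 0.0], [0.039, -0.999, -0.0], [0.0, 0.0, -1.0]]
contact_force: [0.1, 1.1, 0.7]
finger_gap: 0.054
grasp_force: 20.0
```

Call:
{"method": "apply_moves", "body": {"plan": [[-1, 0, 0, 0.02, 0, 0, 0], [-1, 0.008, 0.005, 0.03, 0, 0, 0], [-1, 0, 0, 0, 0, 0, 0], [-1, 0, 0, 0, 0, 0, 0]]}}

```text
time: 15.3
tcp_pos: [0.5532, -0.1854, 0.1708]
ee_rot: [[0.999, 0.039, -0.0], [0.039, -0.999, -0.0], [-0.0, 0.0, -1.0]]
contact_force: [-0.4, -0.8, -1.7]
finger_gap: 0.0537
grasp_force: 20.0
```

Call:
{"method": "apply_moves", "body": {"plan": [[-1, 0, 0, 0.05, 0, 0, 0], [-1, 0, 0, 0.08, 0, 0, 0], [-1, 0, 0, 0.1, 0, 0, 0], [-1, 0, 0, 0.15, 0, 0, 0], [-1, 0, 0, 0.15, 0, 0, 0], [-1, 0, 0, 0.2, 0, 0, 0], [-1, 0, 0, 0.2, 0, 0, 0], [-1, 0, 0, 0.2, 0, 0, 0]]}}

```text
time: 16.1
tcp_pos: [0.5532, -0.1854, 0.2857]
ee_rot: [[0.999, 0.039, 0.001], [0.039, -0.999, -0.0], [0.001, 0.001, -1.0]]
contact_force: [-0.0, 0.6, -0.5]
finger_gap: 0.0539
grasp_force: 20.0
```

Call:
{"method": "apply_moves", "body": {"plan": [[-1, 0, 0, 0.1, 0, 0, 0], [-1, 0, 0, 0, 0, 0, 0], [-1, 0, 0, 0, 0, 0, 0]]}}

```text
time: 16.4
tcp_pos: [0.5529, -0.1853, 0.2934]
ee_rot: [[0.999, 0.039, -0.001], [0.039, -0.999, 0.0], [-0.001, -0.0, -1.0]]
contact_force: [0.3, 0.1, -2.7]
finger_gap: 0.0544
grasp_force: 20.0
```

Call:
{"method": "apply_moves", "body": {"plan": [[-1, -0.15, 0.06, 0, 0, 0, 0], [-1, -0.3, 0.13, 0, 0, 0, 0], [-1, -0.35, 0.15, 0, 0, 0, 0], [-1, -0.35, 0.15, 0, 0, 0, 0], [-1, -0.35, 0.15, 0, 0, 0, 0], [-1, -0.25, 0.1, 0, 0, 0, 0], [-1, -0.15, 0.06, 0, 0, 0, 0], [-1, 0, 0, 0, 0, 0, 0]]}}

```text
time: 17.2
tcp_pos: [0.3617, -0.1048, 0.2933]
ee_rot: [[0.999, 0.039, -0.001], [0.039, -0.999, 0.0], [-0.001, -0.0, -1.0]]
contact_force: [1.0, -0.1, -2.4]
finger_gap: 0.0539
grasp_force: 20.0
```

Call:
{"method": "apply_moves", "body": {"plan": [[-1, 0, 0, 0, 0, 0, 0], [-1, 0, 0, 0, 0, 0, 0], [-1, 0, 0, 0, 0, 0, 0]]}}

```text
time: 17.5
tcp_pos: [0.3643, -0.1058, 0.2936]
ee_rot: [[0.999, 0.039, -0.0], [0.039, -0.999, -0.0], [-0.0, 0.0, -1.0]]
contact_force: [0.1, 0.3, -1.4]
finger_gap: 0.0542
grasp_force: 20.0
```

```bash
python3 - <<'E'
from h import *
s=observe();print(s['time'],s['tcp_pos'],s['contact_force'],s['finger_gap'],s['grasp_force'],s['qvel'].round(3))
a=vision.snapshot('scene')[0];b=vision.snapshot('top')[0]
cv2.imwrite('pics/end.png',np.hstack([cv2.resize(a[60:285,130:355],(400,400),interpolation=2),cv2.resize(b[100:325,180:405],(400,400),interpolation=2)]))
E
```

```text
17.5 [ 0.36433041 -0.10580352  0.29362172] [ 0.11656373  0.26974429 -1.35336095] 0.05419446499029398 19.999761467333883 [ 0.002 -0.003  0.007  0.001  0.004  0.001]
```

View pics/end.png

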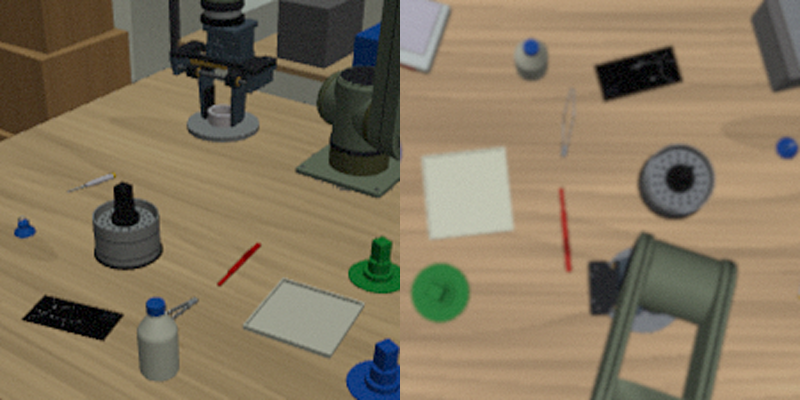

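The final pictures show the basket lid seated inside the pot with its knob at (123,200). The splash lid is level in the gripper at (223,125), well clear to one side, and everything else is undisturbed.

```bash
python3 -c "from station import ticket; print(ticket.job_done())"
```

```text
the job is handed in; nothing more can be done
None
```

The job is handed in at 17.5 s of the 58 s allowed: the basket lid is fully down on the spindle, and the arm is holding the splash lid level, above the pot's height and clear to one side, with nothing else seen to have moved.

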